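# Angle the lamp's extension section past the post into its bay

## Task

Put the blue lamp extension section away in its bay by pushing it along the counter with the fingertips: work its orange end in behind the post first, then swing the black end in, until the whole section lies flat along the back rail between the two cheeks, touching the rail or nearly so at both ends. Only push it, never pick it up or tip it; leave the other things on the counter where they are, and finish with the robot clear.

Things in the scene. Friction and masses are not known exactly. Their poses are not given: they have to be found in the camera images.
- extension: the lamp's spare extension section: rigid blue bar, 220 mm long (its x), 32 wide (y), 28 high, about 0.35 kg, loose, flat on the counter. Origin: centre of its underside. End caps (24 mm): orange at +x, black at -x. At the start the orange end points away from the robot into the bay's mouth, right (-y) of the post; it must turn about a quarter turn anticlockwise seen from above
- orange_end (a point): centre of the orange end face of the bar, 110 mm along the bar's +x and 14 mm above its underside
- black_end (a point): centre of the black end face of the bar, 110 mm along the bar's -x and 14 mm above its underside
- bay: fixed parking bay, yellow floor marking: steel back rail 14 mm thick, 40 high, a cheek at each end. Origin: on the counter, middle of the rail's inner face; x points into the rail (away from the robot), y along it to the left. Cheeks: inner faces at y = -155 and +155 mm, from the rail to x = -47 mm, 40 high, 14 thick. Robot side open, floor is the counter. Place and yaw (within 9 degrees) vary
- post: fixed short dark steel lamp post with a red band, 24 mm diameter, 42 high, in front of the bay's left half: its axis 97 mm in front of the rail's inner face (85 mm free behind it), 40 to 60 mm left (+y) of the bay's middle. Origin: centre of its foot on the counter; axes parallel to the bay's. The opening between it and the right cheek is shorter than the bar
- yellow_bottle: bystander: small yellow bottle with a black cap, 42 mm diameter, 95 mm high; origin at the centre of its underside; leave it where it stands
- white_jar: bystander: white jar with a blue lid, 60 mm diameter, 65 mm high; origin at the centre of its underside; leave it where it stands
- steel_cup: bystander: open steel cup, 64 mm diameter, 60 mm high; origin at the centre of its underside; leave it where it stands
- amber_bottle: bystander: amber glass bottle with a white cap, 48 mm diameter, 100 mm high; origin at the centre of its underside; leave it where it stands
- glove_box: bystander: white and blue glove box, 120 x 230 x 75 mm (x, y, z); origin at the centre of its underside; leave it where it stands
- bowl: bystander: steel bowl, 120 mm diameter, 45 mm high; origin at the centre of its underside; leave it where it stands
Not all that is in view belongs to the job. There is more than one size of the extension; the one meant has the size given above.

How it is judged:
On the way:
1. the orange end is behind the post (between it and the rail, past its axis to the left) while the black end is still out in front of the bay (x of orange_end in the frame of post above 0.012 m and y of orange_end in the frame of post above 0 m and x of black_end in the frame of bay below -0.1 m), for 0.1 s.
At the end, for the whole second after the job is handed in: the section lies at rest flat on the counter along the back rail between the cheeks, the orange end behind the post (left), both ends' centres within 26 mm of the rail's inner face (so its long side stands within 10 mm of the rail) (x of orange_end in the frame of bay between -0.026 and -0.008 m and x of black_end in the frame of bay between -0.026 and -0.008 m and y of extension in the frame of bay between -0.05 and 0.05 m and y of orange_end in the frame of post above 0 m and angle between the x axis of extension and the y axis of bay, either way round below 0.08 rad and height (world z) of extension below 0.006 m and angle between extension's own z axis and vertical below 0.06 rad and linear speed of extension below 0.01 m/s); the robot touches nothing.
It fails at once if the section is lifted more than 12 mm or tipped (height (world z) of extension above 0.012 m or angle between extension's own z axis and vertical above 0.25 rad).
It fails at once if a bystander is moved more than 25 mm or knocked over (distance of any of yellow_bottle, white_jar, steel_cup, amber_bottle, glove_box, bowl from where it was at the start of the episode above 0.025 m or angle between any of yellow_bottle, white_jar, steel_cup, amber_bottle, glove_box, bowl's own z axis and vertical above 0.4 rad).
It also fails if it takes over 72 s, if anything falls off the work surface, if the arm or the gripper's body presses on something with over 40 N, if the wrist force passes 120 N, or if a joint passes its speed limit or range.

## Robot

A 6-joint arm with a two-finger parallel gripper is mounted at the origin on the work surface. World frame = base frame: x ahead of the robot, y to its left, z up, the work surface at z = 0. Lengths are in m, angles in rad, forces in N, time in s.
With the tool pointing down it reaches from about 0.25 to 0.8 m from the base axis. Payload 8.5 kg.
Tool frame: the origin (TCP) lies midway between the tips of the shut fingers; the grasp point (between the pads) lies 19 mm behind it; x points along the fingers, y is the direction in which the jaws open and shut, and the axes are right-handed (so a half turn about x gives the same grasp; the last joint's range is limited). The gripper opens to 85 mm and grips with 20 to 120 N. Pads are 22 mm wide; open, the fingers measure 114 mm over their backs; the gripper's body (76 mm by 85 mm) begins 54 mm behind the grasp point. The pads swing forward as they close: fully open they stand 13 mm farther back than shut.
Start: joints at [1.28, 0.238, -0.013, 1.319, 0, 1.571], TCP at [0.151, 0.503, 0.231] pointing down, gripper open.
Joint ranges: [-2.66, 2.66], [-1.03, 1.9], [-1.14, 1.46], [-1.82, 2.27], [-1.45, 1.34], [-3.14, 3.14]. Speed limits (rad/s): [2.22, 2.22, 2.79, 3.14, 3.14, 3.14].

## Interface

Orientations are given as a 3x3 rotation matrix whose columns are the frame's x, y, z axes.
In Python, from bench import telemetry, read_camera, robot gives the robot as it stands. The module is installed in compiled form; this text tells all that it offers.
- The arm moves only by the shell command python3 -m pendant 'ROWS' [FORCE]. ROWS is JSON, a list of rows, each an object with "offset": the shift along the world's x, y, z in mm, a list of three; "twist": the turn about the world's z in rad; "claw": the finger opening in mm, from 0 to 85.4. A call has 1 to 12 rows; each row is the pose to reach, as a shift and turn from the pose measured when the call began; what a row does not reach only later rows make up. A row lasts 1/12 s, in which the tool goes at most 41.7 mm and 7.16 degrees, less where a joint would pass 70% of its speed; a pose out of reach is approached as far as the arm can. A call with a gripper value outside its range is refused whole. The fingers move at their own pace and stop on an object; FORCE is the grip in N (left out, the last holds). Time passes only in rows, so rows that repeat a pose let the fingers close. It gives the time, the measured TCP pose, the force and the opening at its end, in the units of the state.
- telemetry.get_state(): the state, without advancing time (a new reading comes with each control period).
- read_camera(name): name is "side" or "top" or "wrist"; returns a dict with "frame" (420x560x3 uint8, red, green, blue), "range_z" (420x560 float32, m along the optical axis (not along the pixel's ray), 0 where there is no reading), "intrinsics" (3x3 intrinsics, pixels), "D" ([k1, k2, p1, p2, k3] as OpenCV has them; the pictures are not rectified), "pose" (4x4, takes a point from camera to world coordinates); the wrist camera has in their place "hand_eye" (4x4, takes a point from camera to tool coordinates, whose origin is the TCP and whose axes are the tool frame's). Camera axes: x right, y up, looking along -z (the intrinsics and any distortion apply to the point x, -y, -z); pixel columns grow to the right and rows downward; lengths in m; the calibration is good to about 2 mm. A picture is of the moment at which its call begins: read the wrist's pose just before it.
- robot.job_done(): hands the job in, once; it reports no verdict.
The state is a dict: "time": time; "qpos": joint angles; "qd": joint speeds; "tau": joint torques, N m; "tcp_pos": TCP position; "eef_rot": TCP orientation; "wrist_force": force on the tool from outside, world axes, zero at the start; "moment": the same for the moment, N m; "grip_width": opening from 0.0 (shut) to 1.0 (fully open).
Only numpy, scipy, OpenCV 4.12 (cv2) and the standard library are available. Lean on these libraries where they do the work, as an engineer would, in place of code of your own. Each camera call takes 0.05 s, during which the arm holds its last target.

## Working session

There is one attempt and no reset: what is moved stays moved. The work goes in short steps, Python scripts to look and compute and a shell command to move; the robot and the scene stay as the last step left them, time stands still between calls to the robot, and variables do not carry over. Pictures are saved under pics/ and viewed, and the job is handed in when it is done.

```bash
mkdir -p pics; cat > h.py <<'E'
import numpy as np, cv2
from bench import telemetry, read_camera, robot
def cam(n):
    c=read_camera(n); return c
def world(c,uv,P=None):
    # uv Nx2 -> world pts using depth
    K=c["intrinsics"];D=np.array(c["D"],float)
    uv=np.array(uv,float).reshape(-1,2)
    n=cv2.undistortPoints(uv.reshape(-1,1,2),K,D).reshape(-1,2)
    z=c["range_z"][uv[:,1].astype(int),uv[:,0].astype(int)]
    p=np.c_[n[:,0]*z,-n[:,1]*z,-z,np.ones(len(z))]
    T=c["pose"] if P is None else P
    return (T@p.T).T[:,:3]
def atz(c,uv,h):
    K=c["intrinsics"];D=np.array(c["D"],float)
    n=cv2.undistortPoints(np.array(uv,float).reshape(-1,1,2),K,D).reshape(-1,2)
    d=np.c_[n[:,0],-n[:,1],-np.ones(len(n))]@c["pose"][:3,:3].T
    o=c["pose"][:3,3]
    return o+d*((h-o[2])/d[:,2])[:,None]
def cloud(c):
    H,W=c["range_z"].shape
    v,u=np.mgrid[:H,:W]
    return world(c,np.c_[u.ravel(),v.ravel()]).reshape(H,W,3)
def save(c,f): cv2.imwrite(f,c["frame"][:,:,::-1])
E
python3 - <<'E'
from h import *
for n in("top","side"):
    c=cam(n); save(c,f"pics/{n}0.png"); np.savez(f"{n}0.npz",**{k:np.array(v) for k,v in c.items()})
    print(n,c["pose"][:3,3],c["D"])
print(telemetry.get_state())
E
```

```text
top [ 2.23223699e-01 -5.04156889e-04  1.64794257e+00] [-0.20946125  0.          0.          0.          0.        ]
side [ 0.07748068 -0.93819675  0.71767842] [-0.0425238  0.         0.         0.         0.       ]
{'time': 0.1, 'qpos': array([ 1.28001259e+00,  2.38745292e-01, -1.41884266e-02,  1.31921217e+00,
        9.80523068e-06,  1.57080809e+00]), 'qd': array([ 0.00017003, -0.00030382,  0.00263435, -0.00084693, -0.00151438,
       -0.00078439]), 'tau': array([ 9.20568382e-04, -5.39719391e+01,  3.46999598e+01,  1.33853301e-02,
        1.45732115e-04, -2.67168781e-05]), 'tcp_pos': array([0.15040493, 0.50258904, 0.23072187]), 'eef_rot': array([[-3.96317434e-04,  2.86714164e-01,  9.58016091e-01],
       [-1.29009599e-03,  9.58015223e-01, -2.86714438e-01],
       [-9.99999089e-01, -1.34956265e-03, -9.78934046e-06]]), 'wrist_force': array([ 0.08977821, -0.44435878,  0.58744165]), 'moment': array([-0.02100869,  0.01535573,  0.03879466]), 'grip_width': 0.9952962899215662}
```

View pics/top0.png

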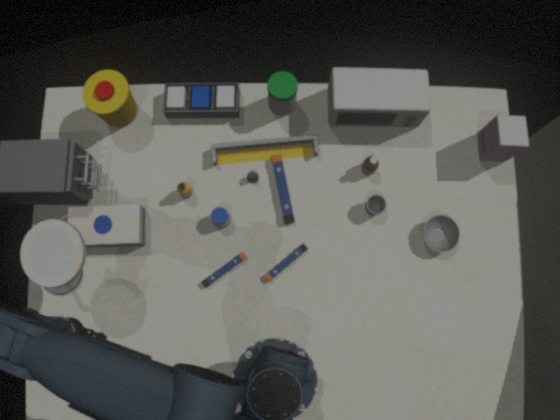

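View pics/side0.png

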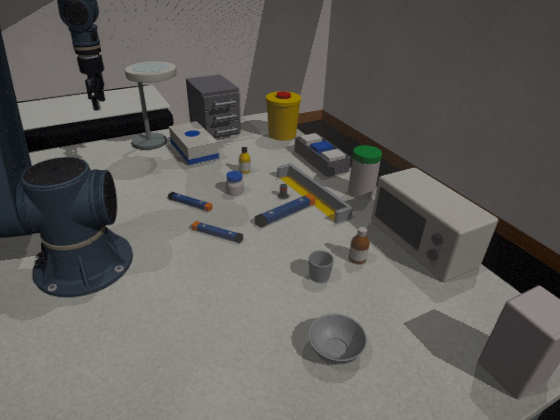

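The top view shows three blue bars. The first is at (283,190), the longest, with its orange end at (277,158) in the bay mouth. The other two are shorter, at (223,270) and (285,263). The first fits the description. I'll measure it and confirm it in an enlarged crop.

```bash
cat >> h.py <<'E'
class L(dict): pass
def load(f): return dict(np.load(f))
E
python3 - <<'E'
from h import *
c=load("top0.npz"); P=cloud(c); f=c["frame"]
crop=f[120:300,170:350]; cv2.imwrite("pics/crop0.png",cv2.resize(crop,None,fx=4,fy=4,interpolation=cv2.INTER_CUBIC)[:600,:,::-1].copy()) 
hsv=cv2.cvtColor(f,cv2.COLOR_RGB2HSV)
# heights
z=P[...,2]; print("table z",np.median(z[280:330,300:400]), "bar",P[190,283],P[160,277],P[218,289])
for nm,(u,v,r) in dict(bar=(283,190,40),b2=(223,270,30),b3=(285,263,30)).items():
    m=np.zeros(z.shape,bool); m[v-r:v+r,u-r:u+r]=True
    m&=(z>0.012)&(z<0.038)
    n,l,s,ce=cv2.connectedComponentsWithStats(m.astype(np.uint8))
    k=l[v,u]; pts=P[l==k][:,:2].astype(np.float32)
    print(nm,len(pts),cv2.minAreaRect(pts*1000), np.median(P[l==k][:,2]))
for nm,u,v in [("post",252,178),("yb",184,188),("jar",220,216),("cup",375,205),("amb",371,164),("bowl",440,234)]:
    print(nm,atz(c,[(u,v)],0.04),P[v,u])
E
```

```text
table z 8.508425587416824e-07 bar [ 0.58016669 -0.02325491  0.0283156 ] [ 0.67611731 -0.0042988   0.03008777] [ 0.49173732 -0.04178045  0.03088581]
bar 674 ((588.0308227539062, -21.54825210571289), (218.9409637451172, 31.899770736694336), 11.6255464553833) 0.026881267985671253
b2 374 ((334.2597961425781, 157.2469024658203), (25.055404663085938, 159.93661499023438), 37.11711502075195) 0.019291142318818344
b3 366 ((357.85443115234375, -32.04389190673828), (22.521270751953125, 157.66470336914062), 40.93608474731445) 0.01982665656041238
post [[0.6152844  0.07296831 0.04      ]] [0.61494818 0.0729053  0.04137891]
yb [[0.58306587 0.28418904 0.04      ]] [0.57309965 0.27630415 0.08453371]
jar [[0.49543135 0.16960452 0.04      ]] [0.49168455 0.16726306 0.0621325 ]
cup [[ 0.53187755 -0.30721802  0.04      ]] [ 0.5387827  -0.31407977  0.0040274 ]
amb [[ 0.66257903 -0.29885388  0.04      ]] [ 0.65019418 -0.29044379  0.08532579]
bowl [[ 0.4416056  -0.51006117  0.04      ]] [ 0.44597559 -0.52025779  0.00782384]
```

View pics/crop0.png

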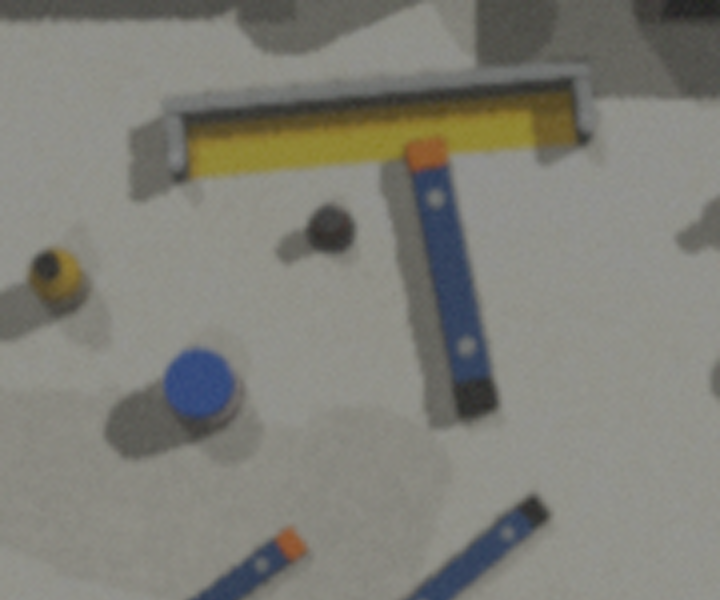

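The crop confirms it. The bar at (283,190) measures 219x32 mm and the others about 160x24, so it is the one meant. Next I'll fit the bay and post.

```bash
python3 - <<'E'
from h import *
from scipy.optimize import minimize
c=load("top0.npz"); P=cloud(c)
z=P[...,2]
m=np.zeros(z.shape,bool); m[130:185,205:325]=True
m&=(z>0.03)&(z<0.05)
vis=np.where(m[...,None],[255,0,0],c["frame"]).astype(np.uint8)[110:230,190:340]
cv2.imwrite("pics/m.png",cv2.resize(vis,None,fx=5,fy=5,interpolation=0)[:,:,::-1])
pts=P[m]; 
post=pts[np.hypot(pts[:,0]-.615,pts[:,1]-.073)<.025]; print("post",cv2.minEnclosingCircle((post[:,:2]*1000).astype(np.float32)),(post[:,:2].min(0)+post[:,:2].max(0))/2,len(post))
b=pts[(np.hypot(pts[:,0]-.615,pts[:,1]-.073)>.03)&(pts[:,2]>.035)][:,:2]
# template overlap: outline union rail [0,14]x[-169,169], cheeks [-47,0]x[155,169]
def sd(q,lo,hi):
    ce=(lo+hi)/2;h=(hi-lo)/2; d=np.abs(q-ce)-h
    return np.hypot(*np.maximum(d,0).T)+np.minimum(d.max(1),0)
def cost(p):
    ct,st=np.cos(p[2]),np.sin(p[2]); q=(b-p[:2])@np.array([[ct,-st],[st,ct]])
    d=np.min([sd(q,np.array(l),np.array(h)) for l,h in(([0,-.169],[.014,.169]),([-.047,.155],[0.014,.169]),([-.047,-.169],[.014,-.155]))],0)
    return np.sum(np.minimum(np.maximum(d+0.003,0),.01)**2)
best=min((minimize(cost,[x,y,t],method="Nelder-Mead",options=dict(xatol=1e-5,fatol=1e-10,initial_simplex=[[x,y,t],[x+.01,y,t],[x,y+.01,t],[x,y,t+.05]])) for x in(.70,.715,.73) for y in(.0,.02,.04) for t in(.05,.1)),key=lambda r:r.fun)
print(best.x,best.fun,len(b)); x,y,t=best.x
R=np.array([[np.cos(t),-np.sin(t)],[np.sin(t),np.cos(t)]])
pc=(post[:,:2].min(0)+post[:,:2].max(0))/2
print("post in bay",R.T@(pc-[x,y])*1000)
for n,p in(("O",(.588+.110*np.cos(.203),-.0215+.11*np.sin(.203))),("B",(.588-.110*np.cos(.203),-.0215-.11*np.sin(.203)))): print(n,p,R.T@(np.array(p)-[x,y])*1000)
E
```

```text
post ((625.1779174804688, 72.99148559570312), 11.390195846557617) [0.62472441 0.07295269] 43
[0.72682785 0.0367225  0.0985535 ] 0.001554900150256059 549
post in bay [-98.04315051  46.10075502]
O (np.float64(0.6957412776491233), np.float64(0.0006769495317666234)) [-34.48239557 -32.81190719]
B (np.float64(0.4802587223508767), np.float64(-0.04367694953176662)) [-253.28348827  -55.74838109]
```

View pics/m.png

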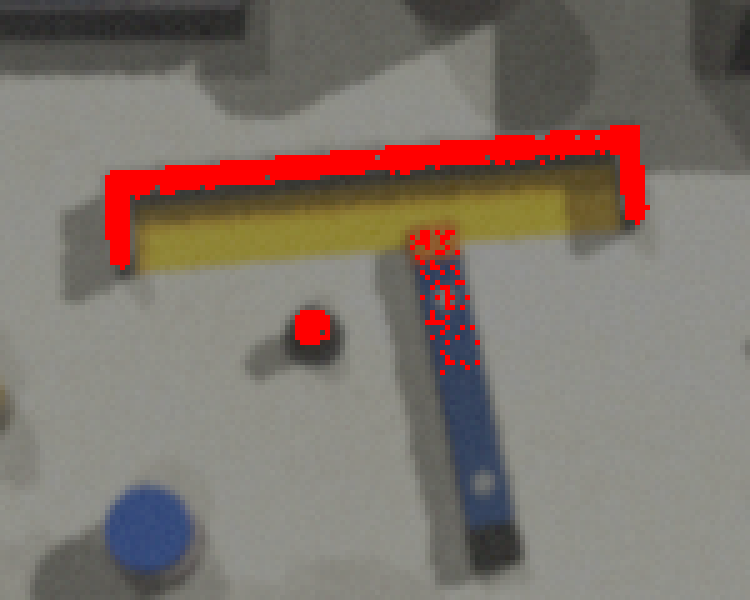

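```bash
cat >> h.py <<'E'
BO=np.array([.7268,.0367]); BT=.0986
BR=np.array([[np.cos(BT),-np.sin(BT)],[np.sin(BT),np.cos(BT)]])
def b2w(u,v): return BO*1000+BR@np.array([u,v],float)
def w2b(p): return BR.T@(np.array(p,float)*1000-BO*1000)
def delta(u,v,z):
    s=telemetry.get_state(); w=b2w(u,v); t=s["tcp_pos"]*1000
    return np.round([w[0]-t[0],w[1]-t[1],z-t[2]],1)
def st():
    s=telemetry.get_state(); y=s["eef_rot"][:,1]
    print("t",round(s["time"],2),"tcp",np.round(s["tcp_pos"]*1000,1),"bay",np.round(w2b(s["tcp_pos"][:2]),1),"jaw deg in bay",round(np.degrees(np.arctan2(y[1],y[0])-BT),1),"F",np.round(s["wrist_force"],1),"q",np.round(s["qpos"],2),"g",round(s["grip_width"],2))
E
python3 -c "
from h import *
st();print(delta(-60,-88,120))"
python3 -m pendant '[{"offset":[40,0,0],"twist":0,"claw":0},{"offset":[75,-20,0],"twist":0,"claw":0},{"offset":[110,-40,0],"twist":0,"claw":0},{"offset":[140,-70,0],"twist":0,"claw":0},{"offset":[170,-100,0],"twist":0,"claw":0},{"offset":[200,-130,0],"twist":0,"claw":0},{"offset":[230,-160,0],"twist":0,"claw":0},{"offset":[260,-190,0],"twist":0,"claw":0},{"offset":[285,-220,0],"twist":0,"claw":0},{"offset":[310,-250,0],"twist":0,"claw":0},{"offset":[335,-280,0],"twist":0,"claw":0},{"offset":[360,-310,0],"twist":0,"claw":0}]'
python3 -c "
from h import *
st();print(delta(-60,-88,120))"
```

```text
t 0.1 tcp [150.4 502.6 230.7] bay [-527.7  520.4] jaw deg in bay 67.7 F [ 0.1 -0.4  0.6] q [ 1.28  0.24 -0.01  1.32  0.    1.57] g 1.0
[ 525.3 -559.4 -110.7]
time: 1.1
tcp_pos: [0.5113, 0.1907, 0.2305]
eef_rot: [[-0.001, 0.287, 0.958], [-0.001, 0.958, -0.287], [-1.0, -0.002, -0.0]]
wrist_force: [0.5, 1.1, 0.0]
grip_width: 0.001
t 1.1 tcp [511.3 190.7 230.5] bay [-199.3  174.4] jaw deg in bay 67.7 F [0.5 1.1 0. ] q [ 0.36  0.27  0.04  1.33 -0.    0.65] g 0.0
[ 164.5 -247.5 -110.5]
```

```bash
python3 -m pendant '[{"offset":[20,-30,0],"twist":0.1,"claw":0},{"offset":[40,-60,0],"twist":0.2,"claw":0},{"offset":[60,-90,0],"twist":0.3,"claw":0},{"offset":[80,-120,0],"twist":0.4,"claw":0},{"offset":[100,-150,0],"twist":0.5,"claw":0},{"offset":[120,-180,0],"twist":0.56,"claw":0},{"offset":[140,-210,0],"twist":0.56,"claw":0},{"offset":[164,-247,0],"twist":0.56,"claw":0},{"offset":[164,-247,-30],"twist":0.56,"claw":0},{"offset":[164,-247,-65],"twist":0.56,"claw":0},{"offset":[164,-247,-100],"twist":0.56,"claw":0},{"offset":[164,-247,-110],"twist":0.56,"claw":0}]'
python3 - <<'E'
from h import *
st();print(delta(-60,-88,10))
c=cam("top");save(c,"pics/top1.png")
c=cam("wrist");save(c,"pics/w1.png")
E
```

```text
time: 2.1
tcp_pos: [0.6723, -0.0566, 0.1144]
eef_rot: [[-0.008, -0.265, 0.964], [-0.001, 0.964, 0.265], [-1.0, 0.001, -0.008]]
wrist_force: [-1.3, -0.6, 0.5]
grip_width: -0.0
t 2.1 tcp [672.3 -56.6 114.4] bay [-63.5 -87.4] jaw deg in bay 99.7 F [-1.3 -0.6  0.5] q [-0.08  0.55  0.18  1.2  -0.   -0.35] g -0.0
[   3.5   -0.2 -104.4]
```

View pics/top1.png

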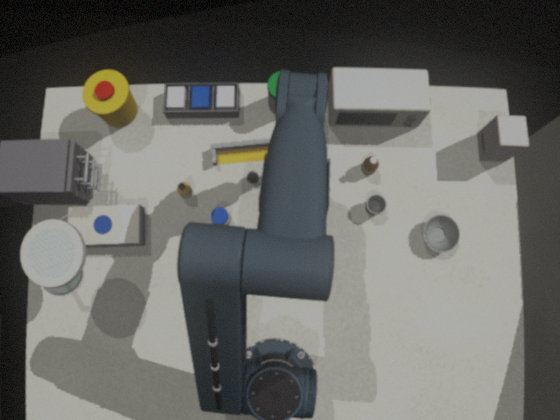

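View pics/w1.png

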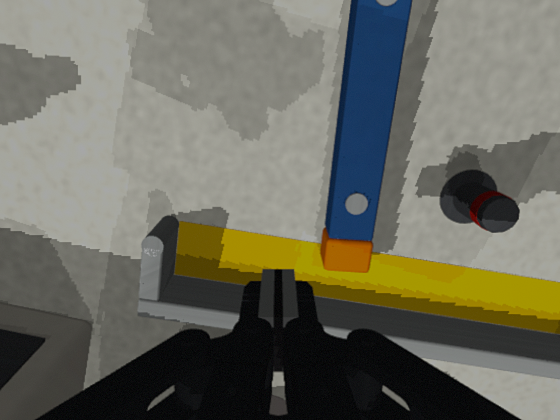

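```bash
python3 -m pendant '[{"offset":[4,0,-35],"twist":0,"claw":0},{"offset":[4,0,-70],"twist":0,"claw":0},{"offset":[4,0,-95],"twist":0,"claw":0},{"offset":[4,0,-104],"twist":0,"claw":0},{"offset":[3,8,-104],"twist":0,"claw":0},{"offset":[2,16,-104],"twist":0,"claw":0},{"offset":[1.5,22,-104],"twist":0,"claw":0},{"offset":[1,28,-104],"twist":0,"claw":0},{"offset":[0.5,34,-104],"twist":0,"claw":0},{"offset":[0,40,-104],"twist":0,"claw":0},{"offset":[0,45,-104],"twist":0,"claw":0},{"offset":[0,45,-104],"twist":0,"claw":0}]'
cat >> h.py <<'E'
def wcam(name):
    s=telemetry.get_state(); T=np.eye(4); T[:3,:3]=s["eef_rot"]; T[:3,3]=s["tcp_pos"]
    c=read_camera("wrist"); c["pose"]=T@c["hand_eye"]
    save(c,f"pics/{name}.png"); return c
def bar(c):
    # fit: bar top plane pixels by colour (blue/orange), z 0.02..0.036
    P=cloud(c); hsv=cv2.cvtColor(c["frame"],cv2.COLOR_RGB2HSV)
    H,S,V=hsv[...,0],hsv[...,1],hsv[...,2]
    z=P[...,2]
    def big(m):
        n,l,s,ce=cv2.connectedComponentsWithStats(m.astype(np.uint8))
        if n<2: return m&False
        return l==1+np.argmax(s[1:,4])
    zz=(z>.023)&(z<.034)
    bl=big((H>100)&(H<125)&(S>130)&(V>40)&zz); org=big((H<16)&(S>150)&(V>90)&zz)
    pb=P[bl];po=P[org]
    print("n",len(pb),len(po),"z",np.round(np.median(pb[:,2]),4) if len(pb) else None)
    q=pb[:,:2].astype(np.float32)*1000
    if len(q)>50:
        r=cv2.minAreaRect(q); print("blue rect world",np.round(r[0],1),np.round(r[1],1),round(r[2],1))
        bx=cv2.boxPoints(r); e0=bx[1]-bx[0];e1=bx[2]-bx[1]
        ax=e0 if np.hypot(*e0)>np.hypot(*e1) else e1
        ax=ax/np.hypot(*ax)
        if len(po)>20:
            oc=np.median(po[:,:2]*1000,0); mid=np.array(r[0])
            if ax@(oc-mid)<0: ax=-ax
            # orange far face: project
            pr=(po[:,:2]*1000-mid)@ax; 
            far=np.percentile(pr,99); 
            O=mid+ax*far; B=O-220*ax
            wb=lambda p:np.round(w2b(p/1000),1)
            print("O bay",wb(O),"B bay",wb(B),"C",wb((O+B)/2),"theta",round(np.degrees(np.arctan2(ax[1],ax[0])-BT),1),"near",round(np.percentile(pr,1),1),"blue half",round(np.max(r[1])/2,1))
E
python3 - <<'E'
from h import *
st();c=wcam("w2");bar(c)
E
```

```text
time: 3.2
tcp_pos: [0.6736, -0.0099, 0.0144]
eef_rot: [[-0.005, -0.267, 0.964], [-0.001, 0.964, 0.267], [-1.0, 0.001, -0.005]]
wrist_force: [0.2, -0.8, -0.2]
grip_width: 0.0
t 3.2 tcp [673.6  -9.9  14.4] bay [-57.6 -41.1] jaw deg in bay 99.8 F [ 0.2 -0.8 -0.2] q [-0.01  0.62  0.03  0.98 -0.   -0.28] g 0.0
n 24820 1163 z 0.0261
blue rect world [615.7  -1. ] [111.5  29.9] 21.7
O bay [-46.1  -6.9] B bay [-257.5  -67.8] C [-151.8  -37.4] theta 16.1 near 56.5 blue half 55.7
```

View pics/w2.png

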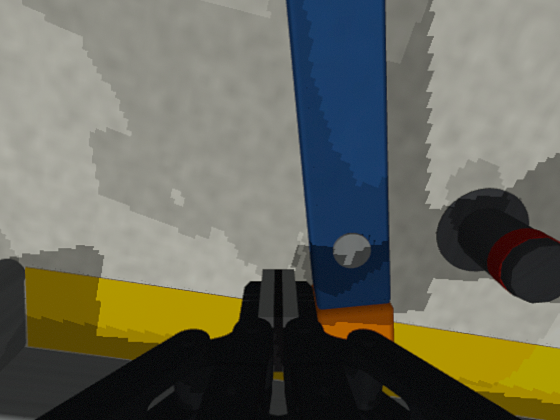

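The bar turned to 16° (O at about (-45,-7) in the bay frame). I'll continue pushing left.

```bash
python3 -m pendant '[{"offset":[-1,6,-4],"twist":0.03,"claw":0},{"offset":[-2,12,-4],"twist":0.06,"claw":0},{"offset":[-3,18,-4],"twist":0.09,"claw":0},{"offset":[-4,23,-4],"twist":0.12,"claw":0},{"offset":[-5,28,-4],"twist":0.15,"claw":0},{"offset":[-6,33,-4],"twist":0.18,"claw":0},{"offset":[-7,36,-4],"twist":0.2,"claw":0},{"offset":[-7,36,-4],"twist":0.2,"claw":0}]'
python3 - <<'E'
from h import *
st();c=wcam("w3");bar(c)
E
```

```text
time: 3.92
tcp_pos: [0.6661, 0.0266, 0.0101]
eef_rot: [[-0.006, -0.455, 0.89], [-0.001, 0.89, 0.455], [-1.0, 0.001, -0.006]]
wrist_force: [-0.1, -0.2, -0.0]
grip_width: -0.002
t 3.92 tcp [666.1  26.6  10.1] bay [-61.4  -4.1] jaw deg in bay 111.4 F [-0.1 -0.2 -0. ] q [ 0.04  0.62  0.    0.97 -0.   -0.43] g -0.0
n 26011 1803 z 0.0261
blue rect world [608.   21.7] [111.2  30. ] 36.4
O bay [-58.5  33.2] B bay [-247.5  -79.4] C [-153.   -23.1] theta 30.8 near 55.9 blue half 55.6
```

View pics/w3.png

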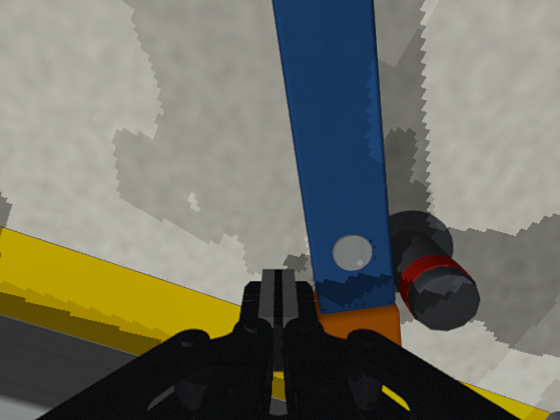

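Now 31° with the bar nearly at the post. Next I'll lift off and go round to the black end face.

```bash
python3 -m pendant '[{"offset":[4,-12,0],"twist":0,"claw":0},{"offset":[4,-14,40],"twist":0.05,"claw":0},{"offset":[4,-14,75],"twist":0.1,"claw":0},{"offset":[-30,-30,85],"twist":0.165,"claw":0},{"offset":[-65,-45,85],"twist":0.165,"claw":0},{"offset":[-100,-60,85],"twist":0.165,"claw":0},{"offset":[-135,-80,85],"twist":0.165,"claw":0},{"offset":[-165,-98,85],"twist":0.165,"claw":0},{"offset":[-194,-107,85],"twist":0.165,"claw":0},{"offset":[-194,-107,85],"twist":0.165,"claw":0}]'
python3 - <<'E'
from h import *
st();c=wcam("w4");bar(c);print(b2w(-266,-91),delta(-266,-91,10))
E
```

```text
time: 4.8
tcp_pos: [0.4666, -0.0827, 0.0952]
eef_rot: [[-0.009, -0.591, 0.806], [-0.002, 0.806, 0.591], [-1.0, 0.003, -0.009]]
wrist_force: [0.5, 0.7, -1.2]
grip_width: -0.004
t 4.8 tcp [466.6 -82.7  95.2] bay [-270.7  -93.2] jaw deg in bay 120.6 F [ 0.5  0.7 -1.2] q [-0.17  0.25 -0.37  0.96 -0.   -0.81] g -0.0
n 558 0 z 0.0261
blue rect world [567.4 -11. ] [38.3 12.2] 41.2
[471.05004198 -80.04313245] [  1.2   2.2 -85.6]
```

View pics/w4.png

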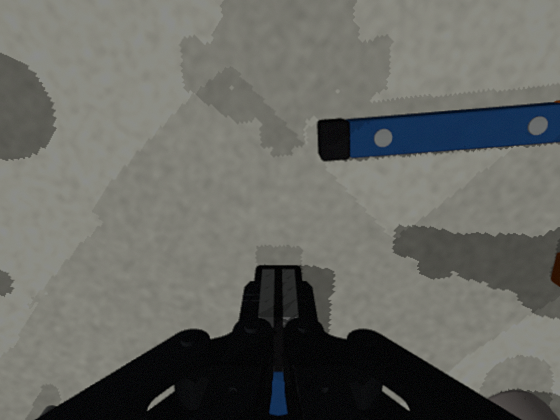

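```bash
python3 -m pendant '[{"offset":[0,0,-40],"twist":0,"claw":0},{"offset":[0,0,-75],"twist":0,"claw":0},{"offset":[0,0,-85],"twist":0,"claw":0},{"offset":[8,6,-85],"twist":0,"claw":0},{"offset":[13,9.5,-85],"twist":0,"claw":0},{"offset":[18,13,-85],"twist":0,"claw":0},{"offset":[23,17,-85],"twist":0,"claw":0},{"offset":[28,21,-85],"twist":0,"claw":0},{"offset":[33,24.5,-85],"twist":0,"claw":0},{"offset":[38,28,-85],"twist":0,"claw":0},{"offset":[43,32,-85],"twist":0,"claw":0},{"offset":[43,32,-85],"twist":0,"claw":0}]'
python3 - <<'E'
from h import *
st();c=cam("side");save(c,"pics/s5.png"); bar(c)
cv2.imwrite("pics/s5c.png",cv2.resize(c["frame"][140:260,180:370],None,fx=4,fy=4)[:,:,::-1])
E
```

```text
time: 5.85
tcp_pos: [0.5144, -0.0495, 0.0109]
eef_rot: [[-0.004, -0.592, 0.806], [-0.002, 0.806, 0.592], [-1.0, 0.001, -0.004]]
wrist_force: [0.2, -0.3, 1.1]
grip_width: -0.0
t 5.85 tcp [514.4 -49.5  10.9] bay [-219.8  -64.8] jaw deg in bay 120.6 F [ 0.2 -0.3  1.1] q [-0.09  0.4  -0.39  0.78 -0.   -0.73] g -0.0
n 69 24 z 0.0264
blue rect world [646.5  49.6] [75.5 28.3] 36.7
O bay [-22.2  54.7] B bay [-210.6  -58.8] C [-116.4   -2. ] theta 31.1 near 41.8 blue half 37.8
```

View pics/s5c.png

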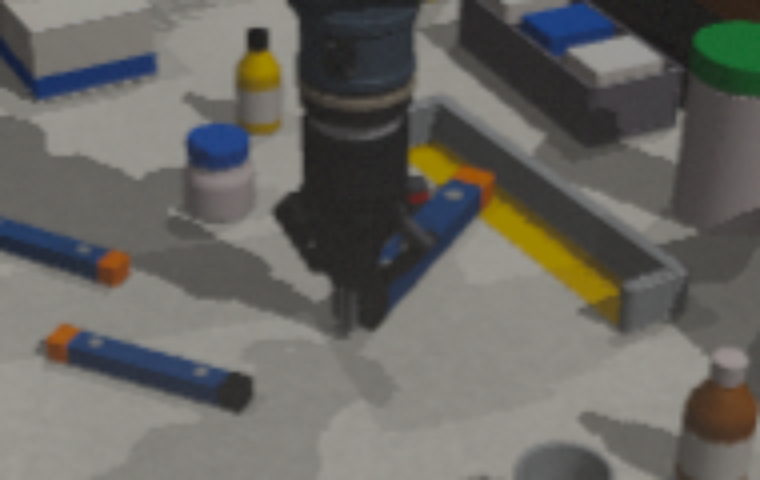

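θ is 31°, O is at about (-22,55) and B is at (-211,-59), so the orange end is behind the post. Next I'll swing the black end by pushing its left side, with the post as the fulcrum.

```bash
python3 - <<'E'
from h import *
for n,p in dict(back=(-233,-73),pre=(-220,-9),t31=(-213,-19),t38=(-204,-33),t45=(-193.5,-45),t60=(-166.6,-67),t75=(-135,-81),t90=(-101,-86)).items(): print(n,delta(*p,10))
E
```

```text
back [-11.8  -9.2  -0.8]
pre [-5.2 55.7 -0.8]
t31 [ 2.8 46.5 -0.8]
t38 [13.1 33.4 -0.8]
t45 [24.7 22.5 -0.8]
t60 [53.7  3.3 -0.8]
t75 [86.5 -7.5 -0.8]
t90 [120.8  -9.2  -0.8]
```

```bash
python3 -m pendant '[{"offset":[-12,-9,0],"twist":0,"claw":0},{"offset":[-14,-10,35],"twist":0,"claw":0},{"offset":[-14,-10,60],"twist":0,"claw":0},{"offset":[-10,20,60],"twist":0,"claw":0},{"offset":[-6,45,60],"twist":0,"claw":0},{"offset":[-5,56,60],"twist":0,"claw":0},{"offset":[-5,56,30],"twist":0,"claw":0},{"offset":[-5,56,5],"twist":0,"claw":0},{"offset":[-5,56,-1],"twist":0,"claw":0},{"offset":[-5,56,-1],"twist":0,"claw":0}]'
python3 - <<'E'
from h import *
st();c=wcam("w6");bar(c);c=cam("side");bar(c);cv2.imwrite("pics/s6c.png",cv2.resize(c["frame"][140:260,180:370],None,fx=4,fy=4)[:,:,::-1])
for n,p in dict(t31=(-213,-19),t38=(-204,-33),t45=(-193.5,-45),t60=(-166.6,-67),t75=(-135,-81),t90=(-101,-86)).items(): print(n,delta(*p,10))
E
```

```text
time: 6.73
tcp_pos: [0.5072, 0.0063, 0.0081]
eef_rot: [[-0.008, -0.592, 0.806], [-0.002, 0.806, 0.592], [-1.0, 0.004, -0.008]]
wrist_force: [-0.5, 0.1, 0.1]
grip_width: 0.004
t 6.73 tcp [507.2   6.3   8.1] bay [-221.5   -8.6] jaw deg in bay 120.7 F [-0.5  0.1  0.1] q [ 0.01  0.39 -0.42  0.77 -0.   -0.62] g 0.0
n 1000 0 z 0.026
blue rect world [546.7 -29.7] [12.8 27.2] 68.4
n 108 28 z 0.0264
blue rect world [626.   34.9] [126.7  27.9] 35.7
O bay [-22.7  53.1] B bay [-213.2  -56.9] C [-117.9   -1.9] theta 30.0 near 66.3 blue half 63.3
t31 [ 7.6 -9.4 -0.3]
t38 [ 17.9 -22.4  -0.3]
t45 [ 29.5 -33.3  -0.3]
t60 [ 58.5 -52.6  -0.3]
t75 [ 91.3 -63.4  -0.3]
t90 [125.6 -65.   -0.3]
```

View pics/w6.png

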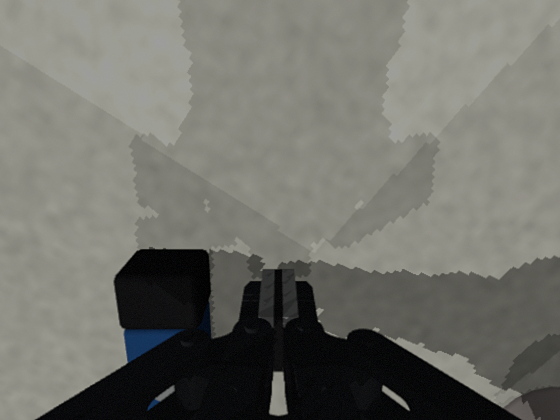

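View pics/s6c.png

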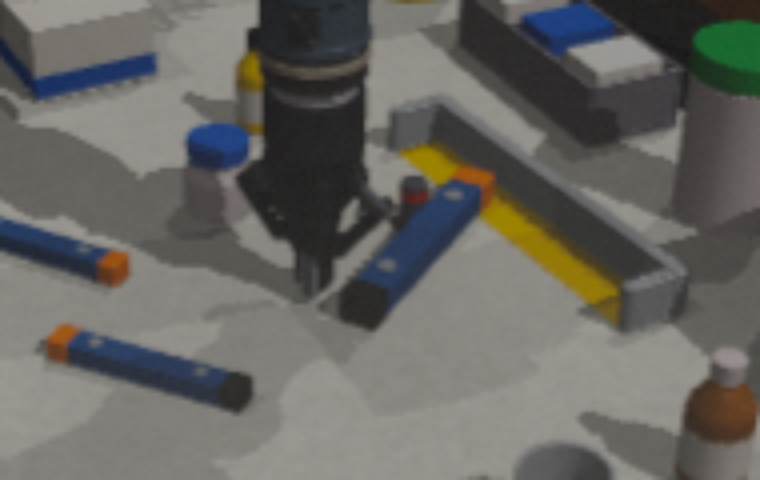

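```bash
python3 -m pendant '[{"offset":[5,-4,1],"twist":0,"claw":0},{"offset":[9,-10,1],"twist":0.02,"claw":0},{"offset":[13,-16,1],"twist":0.07,"claw":0},{"offset":[18,-22,1],"twist":0.12,"claw":0},{"offset":[23,-27,1],"twist":0.17,"claw":0},{"offset":[29,-33,1],"twist":0.24,"claw":0},{"offset":[34,-37,1],"twist":0.28,"claw":0},{"offset":[40,-41,1],"twist":0.33,"claw":0},{"offset":[46,-45,1],"twist":0.39,"claw":0},{"offset":[52,-49,1],"twist":0.45,"claw":0},{"offset":[58,-53,1],"twist":0.5,"claw":0},{"offset":[58,-53,1],"twist":0.5,"claw":0}]'
python3 - <<'E'
from h import *
st();c=wcam("w7");bar(c);c=cam("side");bar(c);cv2.imwrite("pics/s7c.png",cv2.resize(c["frame"][140:260,180:370],None,fx=4,fy=4)[:,:,::-1])
for n,p in dict(t60=(-166.6,-67),t75=(-135,-81),t90=(-101,-86)).items(): print(n,delta(*p,10))
E
```

```text
time: 7.83
tcp_pos: [0.5693, -0.048, 0.0127]
eef_rot: [[-0.0, -0.906, 0.422], [-0.004, 0.422, 0.906], [-1.0, -0.002, -0.004]]
wrist_force: [0.5, -0.6, -0.1]
grip_width: 0.0
t 7.83 tcp [569.3 -48.   12.7] bay [-165.   -68.8] jaw deg in bay 149.4 F [ 0.5 -0.6 -0.1] q [-0.08  0.47 -0.26  0.84 -0.   -1.22] g 0.0
n 1698 0 z 0.0259
blue rect world [601.3 -53.6] [14.3 29. ] 62.9
n 9 1 z 0.026
t60 [-0.3  0.9 -2.2]
t75 [32.5 -9.9 -2.2]
t90 [ 66.8 -11.6  -2.2]
```

View pics/s7c.png

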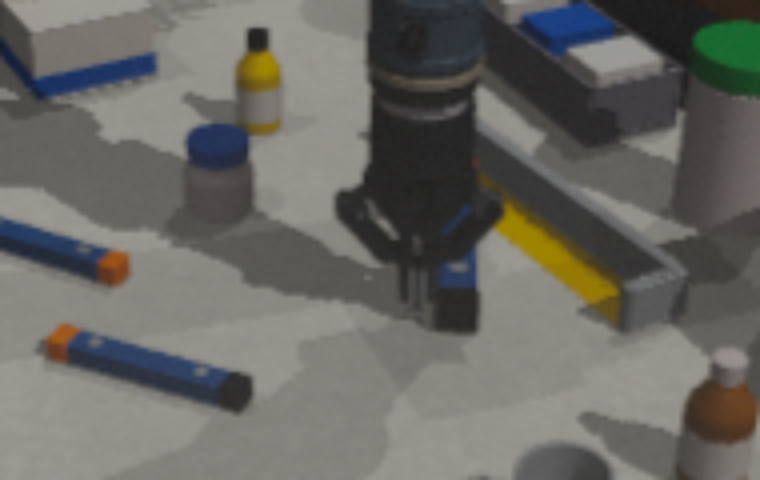

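```bash
python3 -m pendant '[{"offset":[-12,10,0],"twist":0,"claw":0},{"offset":[-14,12,35],"twist":0,"claw":0},{"offset":[-14,12,75],"twist":0,"claw":0},{"offset":[-5,35,105],"twist":0,"claw":0},{"offset":[10,65,130],"twist":0,"claw":0},{"offset":[30,95,155],"twist":0,"claw":0},{"offset":[50,125,180],"twist":0,"claw":0},{"offset":[60,145,200],"twist":0,"claw":0},{"offset":[60,145,200],"twist":0,"claw":0}]'
python3 - <<'E'
from h import *
st();c=wcam("w8");bar(c)
E
```

```text
time: 8.68
tcp_pos: [0.6313, 0.1022, 0.2171]
eef_rot: [[0.007, -0.906, 0.424], [-0.001, 0.424, 0.906], [-1.0, -0.007, 0.002]]
wrist_force: [0.2, -0.5, 0.1]
grip_width: -0.003
t 8.68 tcp [631.3 102.2 217.1] bay [-88.6  74.6] jaw deg in bay 149.3 F [ 0.2 -0.5  0.1] q [ 0.16  0.44  0.25  1.37 -0.   -0.97] g -0.0
n 5904 86 z 0.0261
blue rect world [642.2  22.6] [155.4  28.7] 61.3
O bay [-28.6  77.7] B bay [-152.6 -104. ] C [-90.6 -13.1] theta 55.7 near 78.9 blue half 77.7
```

View pics/w8.png

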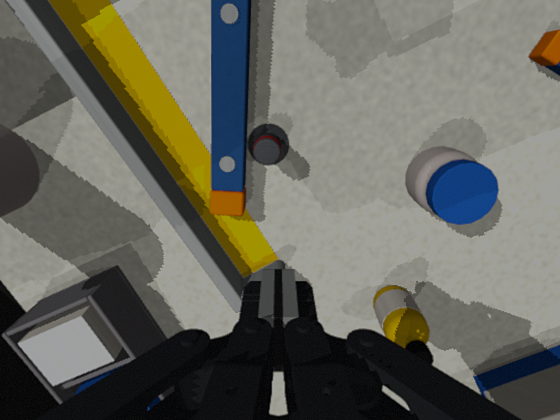

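Clear view: θ=55.7°, with O at (-29,78) left of the post and behind it, and B at (-153,-104), still out in front. I'll continue the swing.

```bash
python3 - <<'E'
from h import *
for n,p in dict(pre=(-177,-62),t56=(-167,-70),t63=(-155,-80),t70=(-140,-91),t75=(-129,-97),t80=(-117,-102)).items(): print(n,delta(*p,12), b2w(*p))
E
python3 -m pendant '[{"offset":[-25,-40,0],"twist":0,"claw":0},{"offset":[-45,-75,0],"twist":0,"claw":0},{"offset":[-60,-110,0],"twist":0,"claw":0},{"offset":[-75,-144,0],"twist":0,"claw":0},{"offset":[-75,-144,-40],"twist":0,"claw":0},{"offset":[-75,-144,-80],"twist":0,"claw":0},{"offset":[-75,-144,-120],"twist":0,"claw":0},{"offset":[-75,-144,-160],"twist":0,"claw":0},{"offset":[-75,-144,-195],"twist":0,"claw":0},{"offset":[-75,-144,-206],"twist":0,"claw":0},{"offset":[-75,-144,-206],"twist":0,"claw":0}]'
python3 - <<'E'
from h import *
st()
for n,p in dict(t56=(-167,-70),t63=(-155,-80),t70=(-140,-91),t75=(-129,-97),t80=(-117,-102)).items(): print(n,delta(*p,12))
E
```

```text
pre [ -72.9 -142.6 -202.7] [556.76299606 -42.42279881]
t56 [ -62.2 -149.6 -202.7] [567.50194814 -49.39953933]
t63 [ -49.2 -158.3 -202.7] [580.42806675 -58.16968514]
t70 [ -33.2 -167.8 -202.7] [596.43805455 -67.63965296]
t75 [ -21.7 -172.7 -202.7] [607.97526896 -72.52766725]
t80 [  -9.2 -176.5 -202.7] [620.40918601 -76.32209828]
time: 9.65
tcp_pos: [0.5503, -0.0443, 0.0049]
eef_rot: [[-0.004, -0.905, 0.426], [-0.002, 0.426, 0.905], [-1.0, 0.003, -0.004]]
wrist_force: [-1.0, 0.1, 0.6]
grip_width: 0.001
t 9.65 tcp [550.3 -44.3   4.9] bay [-183.7  -63.3] jaw deg in bay 149.1 F [-1.   0.1  0.6] q [-0.08  0.46 -0.31  0.8  -0.   -1.21] g 0.0
t56 [17.2 -5.1  7.1]
t63 [ 30.2 -13.8   7.1]
t70 [ 46.2 -23.3   7.1]
t75 [ 57.7 -28.2   7.1]
t80 [ 70.2 -32.    7.1]
```

```bash
python3 -m pendant '[{"offset":[8,-2,7],"twist":0,"claw":0},{"offset":[17,-5,7],"twist":0,"claw":0},{"offset":[23,-9,7],"twist":0.06,"claw":0},{"offset":[30,-14,7],"twist":0.12,"claw":0},{"offset":[35,-17,7],"twist":0.16,"claw":0},{"offset":[40,-20,7],"twist":0.2,"claw":0},{"offset":[46,-23,7],"twist":0.24,"claw":0},{"offset":[52,-26,7],"twist":0.29,"claw":0},{"offset":[58,-28,7],"twist":0.33,"claw":0},{"offset":[64,-30,7],"twist":0.38,"claw":0},{"offset":[70,-32,7],"twist":0.42,"claw":0},{"offset":[70,-32,7],"twist":0.42,"claw":0}]'
python3 -m pendant '[{"offset":[-10,2,0],"twist":0,"claw":0},{"offset":[-14,4,35],"twist":-0.1,"claw":0},{"offset":[-14,4,75],"twist":-0.2,"claw":0},{"offset":[-10,40,110],"twist":-0.3,"claw":0},{"offset":[-5,75,140],"twist":-0.4,"claw":0},{"offset":[0,110,165],"twist":-0.42,"claw":0},{"offset":[5,145,185],"twist":-0.42,"claw":0},{"offset":[10,175,200],"twist":-0.42,"claw":0},{"offset":[10,175,200],"twist":-0.42,"claw":0}]'
python3 - <<'E'
from h import *
st();c=wcam("w9");bar(c)
E
```

```text
time: 10.65
tcp_pos: [0.6231, -0.0773, 0.014]
eef_rot: [[0.001, -1.0, 0.019], [-0.005, 0.019, 1.0], [-1.0, -0.001, -0.005]]
wrist_force: [-0.1, 0.2, 0.1]
grip_width: 0.003
time: 11.4
tcp_pos: [0.6344, 0.1029, 0.2189]
eef_rot: [[0.006, -0.906, 0.423], [-0.002, 0.423, 0.906], [-1.0, -0.007, 0.001]]
wrist_force: [-0.5, -0.4, 1.0]
grip_width: -0.003
t 11.4 tcp [634.4 102.9 218.9] bay [-85.5  75. ] jaw deg in bay 149.3 F [-0.5 -0.4  1. ] q [ 0.16  0.44  0.26  1.38 -0.   -0.97] g -0.0
n 6228 94 z 0.0261
blue rect world [661.1  12.6] [166.9  29.3] 85.1
O bay [-48.1  88. ] B bay [ -88.5 -128.3] C [-68.3 -20.1] theta 79.4 near 84.6 blue half 83.4
```

View pics/w9.png

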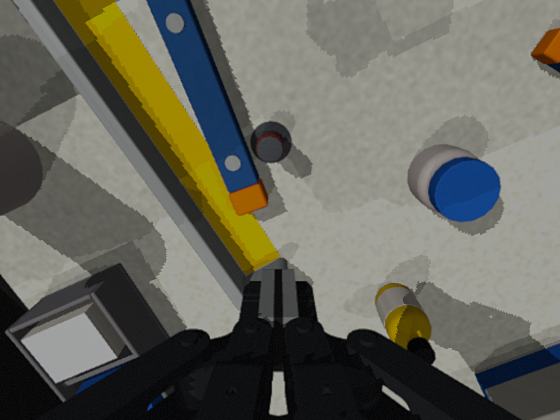

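```bash
python3 - <<'E'
from h import *
print(delta(-124,-45,60),b2w(-124,-45))
E
python3 -m pendant '[{"offset":[-10,-25,0],"twist":-0.1,"claw":20},{"offset":[-15,-50,0],"twist":-0.2,"claw":40},{"offset":[-20,-75,0],"twist":-0.3,"claw":60},{"offset":[-25,-95,0],"twist":-0.4,"claw":85},{"offset":[-27,-115,0],"twist":-0.5,"claw":85},{"offset":[-27,-124,0],"twist":-0.6,"claw":85},{"offset":[-27,-124,-30],"twist":-0.7,"claw":85},{"offset":[-27,-124,-60],"twist":-0.8,"claw":85},{"offset":[-27,-124,-95],"twist":-0.9,"claw":85},{"offset":[-27,-124,-130],"twist":-1.0,"claw":85},{"offset":[-27,-124,-159],"twist":-1.035,"claw":85},{"offset":[-27,-124,-159],"twist":-1.035,"claw":85}]'
python3 - <<'E'
from h import *
st();c=wcam("w10");print(delta(-124,-45,0),delta(-50,-45,0))
E
```

```text
[ -26.1 -121.9 -157.5] [607.83208745 -20.28803193]
time: 12.45
tcp_pos: [0.602, -0.0234, 0.0529]
eef_rot: [[-0.01, -0.096, 0.995], [-0.006, 0.995, 0.096], [-1.0, -0.005, -0.01]]
wrist_force: [-2.0, -0.7, -0.5]
grip_width: 0.995
t 12.45 tcp [602.  -23.4  52.9] bay [-130.1  -47.5] jaw deg in bay 89.8 F [-2.  -0.7 -0.5] q [-0.04  0.48 -0.12  0.98 -0.01 -0.13] g 1.0
[  4.1   2.9 -56. ] [ 77.7  10.2 -56. ]
```

View pics/w10.png

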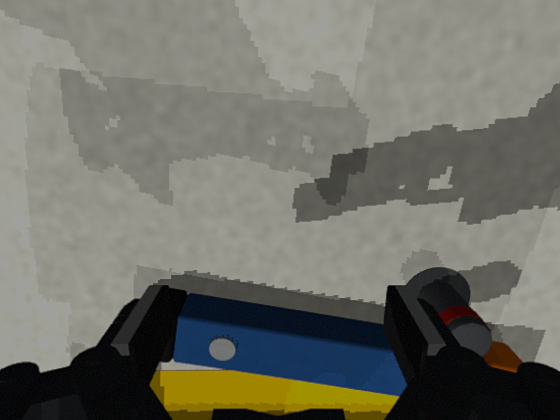

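```bash
python3 -m pendant '[{"offset":[2,0,-25],"twist":0,"claw":85},{"offset":[3,0,-45],"twist":0,"claw":85},{"offset":[4,0,-50],"twist":0,"claw":85},{"offset":[10,1,-50],"twist":0,"claw":85},{"offset":[16,2,-50],"twist":0,"claw":85},{"offset":[22,2.5,-50],"twist":0,"claw":85},{"offset":[28,3,-50],"twist":0,"claw":85},{"offset":[34,4,-50],"twist":0,"claw":85},{"offset":[40,5,-50],"twist":0,"claw":85},{"offset":[46,6,-50],"twist":0,"claw":85},{"offset":[52,7,-50],"twist":0,"claw":85},{"offset":[52,7,-50],"twist":0,"claw":85}]'
python3 - <<'E'
from h import *
st();c=wcam("w11");bar(c);print(delta(-46,-45,0));c=cam("side");bar(c);cv2.imwrite("pics/s11c.png",cv2.resize(c["frame"][140:260,220:410],None,fx=4,fy=4)[:,:,::-1])
E
```

```text
time: 13.5
tcp_pos: [0.6571, -0.0159, 0.006]
eef_rot: [[-0.005, -0.099, 0.995], [-0.005, 0.995, 0.099], [-1.0, -0.005, -0.006]]
wrist_force: [0.0, 0.0, -0.1]
grip_width: 0.995
t 13.5 tcp [657.1 -15.9   6. ] bay [-74.5 -45.5] jaw deg in bay 90.0 F [ 0.   0.  -0.1] q [-0.02  0.6  -0.03  0.94 -0.01 -0.12] g 0.99
n 13834 0 z 0.0261
blue rect world [683.4 -13.2] [ 32.2 103.6] 5.9
[28.8  3.4 -5.9]
n 54 13 z 0.0263
blue rect world [677.6  21.2] [79.1 17.9] 84.7
```

View pics/w11.png

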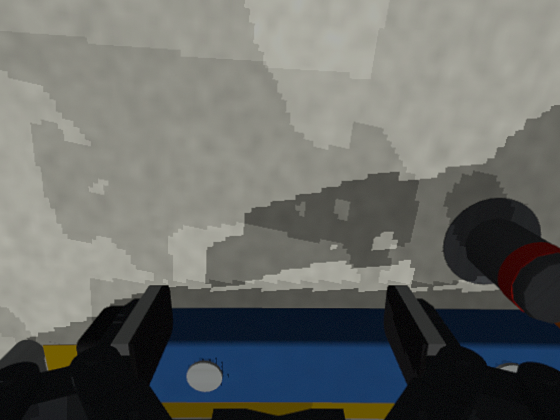

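View pics/s11c.png

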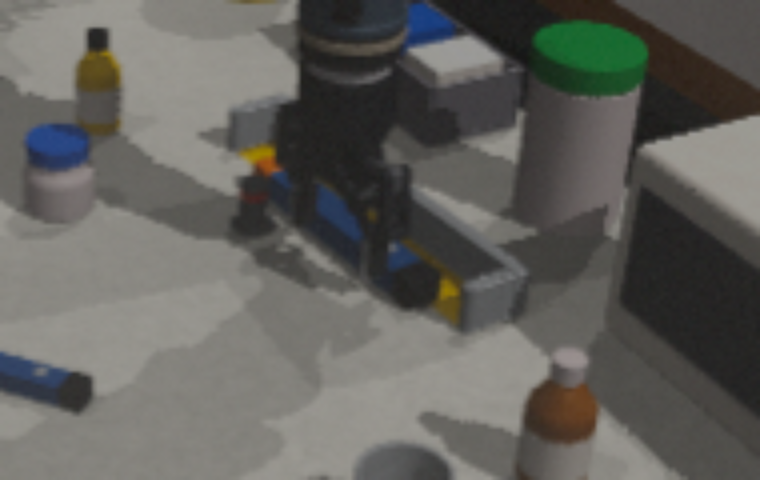

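The bar is now parallel to the rail (5.9° against 5.65°), with its centreline 48 mm out. I'll push the remaining 30 mm or so, watching the force.

```bash
python3 -m pendant '[{"offset":[5,0.5,-2],"twist":0,"claw":85},{"offset":[10,1,-2],"twist":0,"claw":85},{"offset":[15,1.5,-2],"twist":0,"claw":85},{"offset":[20,2,-2],"twist":0,"claw":85},{"offset":[24,2.5,-2],"twist":0,"claw":85},{"offset":[26,2.5,-2],"twist":0,"claw":85},{"offset":[27,2.5,-2],"twist":0,"claw":85},{"offset":[27,2.5,-2],"twist":0,"claw":85}]'
python3 - <<'E'
from h import *
st();c=wcam("w12");bar(c);P=cloud(c)
E
```

```text
time: 14.27
tcp_pos: [0.6836, -0.0135, 0.0037]
eef_rot: [[-0.006, -0.099, 0.995], [-0.005, 0.995, 0.099], [-1.0, -0.005, -0.006]]
wrist_force: [-0.7, -0.4, -0.4]
grip_width: 0.995
t 14.27 tcp [683.6 -13.5   3.7] bay [-47.9 -45.7] jaw deg in bay 90.0 F [-0.7 -0.4 -0.4] q [-0.02  0.65  0.05  0.98 -0.01 -0.12] g 0.99
n 14051 0 z 0.0261
blue rect world [710.2 -10.9] [ 32.5 101.6] 5.7
```

View pics/w12.png

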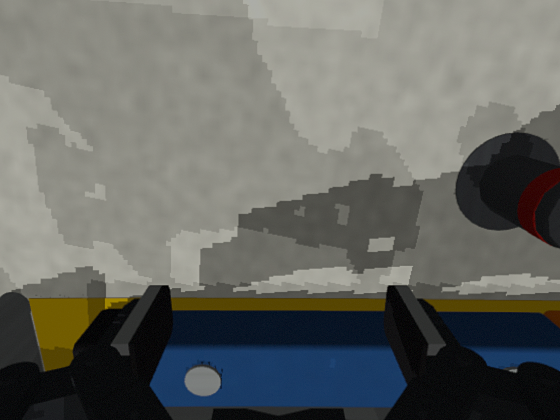

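```bash
python3 -m pendant '[{"offset":[2,0.2,0],"twist":0,"claw":85},{"offset":[3,0.3,0],"twist":0,"claw":85},{"offset":[4,0.4,0],"twist":0,"claw":85},{"offset":[4,0.4,0],"twist":0,"claw":85}]'
python3 -c "
from h import *
st()"
```

```text
time: 14.65
tcp_pos: [0.6877, -0.0132, 0.0039]
eef_rot: [[-0.005, -0.099, 0.995], [-0.005, 0.995, 0.099], [-1.0, -0.005, -0.006]]
wrist_force: [-1.7, -0.4, -0.4]
grip_width: 1.001
t 14.65 tcp [687.7 -13.2   3.9] bay [-43.8 -45.8] jaw deg in bay 90.0 F [-1.7 -0.4 -0.4] q [-0.02  0.65  0.06  0.98 -0.01 -0.12] g 1.0
```

```bash
python3 -m pendant '[{"offset":[1,0.1,0],"twist":0,"claw":85},{"offset":[2,0.2,0],"twist":0,"claw":85},{"offset":[2,0.2,0],"twist":0,"claw":85}]'
python3 -c "
from h import *
st()"
```

```text
time: 14.9
tcp_pos: [0.6899, -0.013, 0.0039]
eef_rot: [[-0.005, -0.099, 0.995], [-0.005, 0.995, 0.099], [-1.0, -0.005, -0.006]]
wrist_force: [-1.3, 0.3, -0.3]
grip_width: 0.997
t 14.9 tcp [689.9 -13.    3.9] bay [-41.6 -45.8] jaw deg in bay 90.0 F [-1.3  0.3 -0.3] q [-0.02  0.66  0.07  0.99 -0.01 -0.12] g 1.0
```

```bash
python3 -m pendant '[{"offset":[-15,-1,0],"twist":0,"claw":85},{"offset":[-30,-2,0],"twist":0,"claw":85},{"offset":[-40,-2,30],"twist":0,"claw":85},{"offset":[-40,10,65],"twist":0.1,"claw":85},{"offset":[-40,40,100],"twist":0.2,"claw":85},{"offset":[-40,70,130],"twist":0.3,"claw":85},{"offset":[-40,95,160],"twist":0.4,"claw":85},{"offset":[-40,115,190],"twist":0.5,"claw":85},{"offset":[-40,125,215],"twist":0.6,"claw":85},{"offset":[-40,135,220],"twist":0.7,"claw":0},{"offset":[-40,135,220],"twist":0.8,"claw":0},{"offset":[-40,135,220],"twist":0.9,"claw":0}]'
python3 - <<'E'
from h import *
st();c=wcam("w13");bar(c)
P=cloud(c); q=(P[...,:2]*1000-BO*1000)@BR; z=P[...,2]
for v in(-100,-60,-20,20,60,100):
    s=np.abs(q[...,1]-v)<4
    rail=s&(z>.037)&(z<.045)&(np.abs(q[...,0]-7)<15); b=s&(z>.022)&(z<.031)&(q[...,0]<0)&(q[...,0]>-50)
    f=lambda m:np.round(np.percentile(q[...,0][m],[3,97]),1) if m.sum()>5 else None
    print(v,"rail",f(rail),"bar",f(b))
E
```

```text
time: 15.9
tcp_pos: [0.6508, 0.1232, 0.2251]
eef_rot: [[0.004, -0.844, 0.536], [-0.007, 0.536, 0.844], [-1.0, -0.007, -0.004]]
wrist_force: [0.8, -1.4, 0.7]
grip_width: 0.601
t 15.9 tcp [650.8 123.2 225.1] bay [-67.2  93.6] jaw deg in bay 141.9 F [ 0.8 -1.4  0.7] q [ 0.19  0.48  0.34  1.43 -0.01 -0.81] g 0.6
n 6170 154 z 0.0261
blue rect world [714.   19.3] [ 30.4 171.6] 5.6
O bay [-14.3  93.8] B bay [ -14.6 -126.2] C [-14.4 -16.2] theta 89.9 near 86.6 blue half 85.8
-100 rail [ 3.3 16.1] bar [-29.4  -1.7]
-60 rail [ 3.3 16.1] bar [-29.1  -1. ]
-20 rail [ 3.1 16.3] bar [-29.4  -1.6]
20 rail [ 3.9 16.7] bar [-28.7  -1.2]
60 rail [ 4.5 17.1] bar [-28.7  -1.1]
100 rail [ 4.4 17.3] bar None
```

View pics/w13.png

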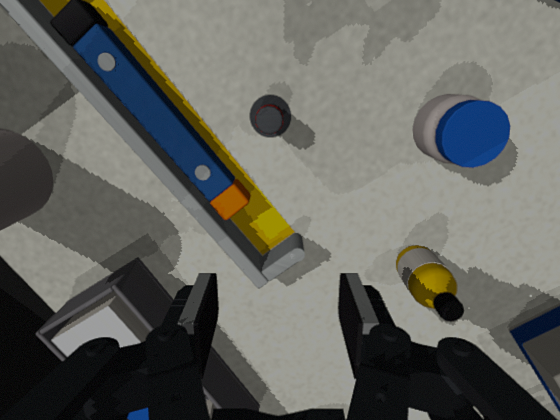

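```bash
python3 - <<'E'
from h import *
a=load("side0.npz")["frame"]; c=cam("side"); save(c,"pics/sf.png")
print(robot.job_done()); st()
E
```

```text
the job is handed in; nothing more can be done
None
the job is handed in; nothing more can be done
```

View pics/sf.png

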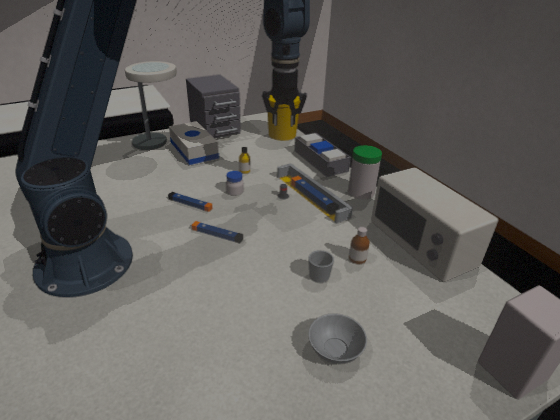

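The blue section lies flat in its bay along the back rail, with the orange end behind the post. I handed the job in at about 16 s. I got no verdict from the system.

**What I did:** I pushed the orange end left until the bar lay just short of the post. Then I slid the bar in along its axis from the black end and swung the black end round. Last, I pushed the bar back to the rail with both open fingertips side by side. It was never gripped or lifted.

**Last checks, from the wrist camera:**

| Check | Measured | Required |
|---|---|---|
| End centres from the rail's inner face | about 14.5 mm in my fitted frame | 8 to 26 mm |
| Bar angle to the rail | about 0.1° | under 4.6° |
| Bar centre along the bay | 16 mm right of the middle | within 50 mm |
| Orange end left of the post's axis | about 48 mm | more than 0 |

- **Halfway condition:** at 56° of turn, the orange end was about 69 mm behind the post's axis and 32 mm left of it. The black end was still 153 mm in front of the rail.
- **Disagreement:** reading the rail directly from the depth data put it 2 to 4 mm farther back than my fitted frame. The true distance is therefore about 17 to 18.5 mm, leaving a gap of a few millimetres, still inside the limit. I felt no contact force against the rail.
- **Bystanders and robot:** the last side picture shows the other objects standing where they were, though I compared them only by eye. The gripper was about 0.22 m above the counter, touching nothing.

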